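Bake the painted beaker in the drop-door craft oven

TASK

Pull the oven's glass door down until it is fully open, set the purple flower-painted beaker down gently, upright, in the middle of the cream disc inside, then push the door back up until it is fully shut. Leave the other things, the plain white beaker too, where they stand, and never tip the beaker over.

Things in the scene. Friction and masses are not known exactly. Their poses are not given: they have to be found in the camera images.
- oven: Fixed grey craft oven, glass walls and roof, slanting glass front. Origin on the table right under the middle of the door hinge; x points into the oven (away from the robot), y left, z up. 280 mm wide (y; 256 between the side walls), x = 0 to 240 mm deep. Its grey plinth's top, the oven floor, is at z = 100 mm. The front opening slants back from the hinge, 58 degrees from level.
- roof_edge (a point): Middle of the lower front edge of the oven's roof: 95 mm behind the hinge (oven x), 240 mm above the table; the roof runs back from here and is 12 mm thick. It overhangs the back of the disc: a vertical gripper does not fit over the disc, one pitched 30 to 45 degrees (fingers pointing down and into the oven) does.
- door (a joint): Door angle in rad: 0 = shut (58 degrees from level, leaning back), grows as the top comes forward and down, 1.867 = fully open, at its stop: pointing out of the oven, the free edge 15 degrees above level. Starts between 0 and 0.30. Stiff hinge (0.45 N m friction, door 0.4 kg): stays where left; 3 to 7 N at the knob moves it. Pane 270 mm wide, 160 mm long, 10 mm thick.
- hinge (a point): Point on the door's hinge line, middle of the door, 100 mm above the table; the hinge axis is the oven's y.
- door_knob (a point): Centre of the red door knob, a cylinder 26 mm across, 36 mm long along the oven's y, flat ends: pinched by its ends it turns between the fingers as the door swings. Mid-width, 172 mm from the hinge along the door (12 mm past its edge), 35 mm outward from the hinge's plane (the inner face). Door open: 175 mm before the hinge, 11 mm above it, in reach from above.
- rest (a point): Middle of the top face of the cream disc on the oven floor, 84 mm across, 6 mm high, top 106 mm above the table, 88 mm behind the hinge (oven x).
- beaker: The loose purple beaker with pink, lilac and yellow flower dots, 52 mm across, 62 mm tall, foot 44 mm across, wall 4 mm, open on top, 160 g (varies). Origin in the middle of its underside, z up. Starts upright on the table to the left or the right of the oven's front.
- white_beaker: Plain white beaker of the same shape, on the other side; not to be moved. Origin: middle of its underside.
- dish: Small blue bowl, 64 mm across, 26 mm high, on the oven floor behind the disc. Not to be moved.
- varnish: Amber jar, 60 mm across, 130 mm tall, on the table at the right. Not to be moved.
- medium: White plastic bottle, 54 mm across, 150 mm tall, on the table at the right. Not to be moved.
- brush_pot: Terracotta pot with brushes, 76 mm across, 220 mm tall with brushes, on the table at the left. Not to be moved.
- palette: White six-well paint tray, 150 x 100 x 18 mm, on the table at the right. Not to be moved.
- water_tub: White tub, 90 mm across, 100 mm tall, on the table at the left. Not to be moved.
Mind the look-alikes: they are no part of the job. Several things look just like the beaker: the one meant starts farthest from the robot's base.

How it is judged:
On the way, in this order (a step that is already met when the one before it is completed fails the run):
1. the door is fully open (at least 1.75 rad) (value of joint door above 1.75 rad), for 0.2 s.
2. the purple beaker stands on the middle of the disc, let go, with the door still open (horizontal distance between beaker and rest below 0.018 m and z of beaker in the frame of rest between -0.004 and 0.006 m and angle between beaker's own z axis and vertical below 0.12 rad and linear speed of beaker below 0.02 m/s and contact force between the fingers and beaker below 0.1 N and value of joint door above 1.4 rad), for 0.2 s.
3. the door is shut (under 0.05 rad) (value of joint door below 0.05 rad), for 0.2 s.
At the end, for the whole second after the job is handed in: The purple beaker stands upright (within 0.12 rad) and still on the disc, its middle within 18 mm of the disc's middle, and the door is shut (joint under 0.05 rad) (horizontal distance between beaker and rest below 0.018 m and z of beaker in the frame of rest between -0.004 and 0.006 m and angle between beaker's own z axis and vertical below 0.12 rad and linear speed of beaker below 0.02 m/s and value of joint door below 0.05 rad); the robot touches nothing.
It fails at once if the purple beaker is tipped over (more than 0.7 rad) (angle between beaker's own z axis and vertical above 0.7 rad).
It fails at once if the beaker is dropped or thrown onto the disc (over 0.6 m/s within 90 mm of it) (distance between beaker and rest below 0.09 m and linear speed of beaker above 0.6 m/s).
It fails at once if one of the other things (white beaker, dish, jar, bottle, brush pot, paint tray, tub) is moved by more than 30 mm (distance of any of white_beaker, varnish, medium, brush_pot, palette, water_tub, dish from where it was at the start of the episode above 0.03 m).
It also fails if it takes over 72 s, if anything falls off the work surface, if the arm or the gripper's body presses on something with over 40 N, if the wrist force passes 120 N, or if a joint passes its speed limit or range.

ROBOT

A 7-joint arm with a two-finger parallel gripper is mounted at the origin on the work surface. World frame = base frame: x ahead of the robot, y to its left, z up, the work surface at z = 0. Lengths are in m, angles in rad, forces in N, time in s.
With the tool pointing down it reaches from about 0.425 to 0.875 m from the base axis. Payload 4.7 kg.
Tool frame: the origin (TCP) lies midway between the tips of the shut fingers; the grasp point (between the pads) lies bot.grip_depth behind it (bot.grip_depth is the distance from the TCP to the grasp point, in m); x points along the fingers, z is the direction in which the jaws open and shut, and the axes are right-handed (so a half turn about x gives the same grasp; the last joint's range is limited). The gripper opens to 87 mm and grips with 3 to 60 N. Pads are 19 mm wide; open, the fingers measure 117 mm over their backs; the gripper's body (75 mm by 190 mm) begins 51 mm behind the grasp point.
Start: joints at [-1.088, 0.321, -0.07, 1.45, 0.023, 1.371, -0.057], TCP at [0.294, 0.58, 0.189] pointing down, gripper open.
Joint ranges: [-2.86, 2.86], [-0.3, 2.09], [-1.38, 1.24], [0.06, 2.45], [-1.56, 4.7], [0.09, 2.05], [-2.69, 2.69]. Speed limits (rad/s): [2.57, 2.57, 3.14, 3.14, 3.14, 3.14, 3.14].

INTERFACE

Orientations are given as a 3x3 rotation matrix whose columns are the frame's x, y, z axes.
In Python, from workcell import bot gives the robot as it stands. The module is installed in compiled form; this text tells all that it offers. Calls block until the motion is done:
- bot.move_ptp(position, orientation): joint-space move of the TCP to a pose.
- bot.move_l(position, feed=0.15, attitude=None, guard=None): straight line of the TCP; attitude=None keeps the orientation; feed is the mean speed in m/s. With guard (N) it stops when the force on the tool has changed by that much, and returns True; else False.
- bot.move_j(angles): joint-space move.
- bot.gripper_to(opening, strength=None): opening from 0.0 (shut) to 1.0 (fully open); strength is the grip in N (None keeps the last); returns when the fingers have stopped.
- bot.hold(seconds).
- bot.solve_ik(position, orientation): joint angles nearest the present ones, or None.
- bot.read_state(): the state.
- bot.snapshot(name): name is "scene" or "side" or "wrist"; returns a dict with "image" (384x512x3 uint8, blue, green, red), "fovy" (degrees; the focal length in pixels is half the picture's height over the tangent of half this angle, whatever the lens; pixels are square), "cx", "cy" (the principal point, pixels), "extrinsics" (4x4, takes a point from world to camera coordinates). Camera axes: x right, y down, z forward; pixel columns grow to the right and rows downward; lengths in m; the calibration is good to about 2 mm. A picture is of the moment at which its call begins. There is no depth.
A pose or a line that the arm cannot do raises bot.Unreachable and nothing moves.
- bot.close_job(): hands the job in, once; it reports no verdict.
The state is a dict: "time_s": time; "joint_positions": joint angles; "dq": joint speeds; "joint_efforts": joint torques, N m; "eef_pos": TCP position; "eef_rot": TCP orientation; "ft_force": force on the tool from outside, world axes, zero at the start; "ft_torque": the same for the moment, N m; "grip_width": opening from 0.0 (shut) to 1.0 (fully open).
Only numpy, scipy, OpenCV 4.12 (cv2) and the standard library are available. Lean on these libraries where they do the work, as an engineer would, in place of code of your own. Each camera call takes 0.05 s, during which the arm holds its last target.

## Working session

There is one attempt and no reset: what is moved stays moved. The work goes in short steps, each a Python script; the robot and the scene stay as the last script left them, time stands still between calls to the robot, and variables do not carry over. Pictures are saved under pics/ and viewed, and the job is handed in when it is done.

```bash
mkdir -p pics; python3 - <<'E'
from workcell import bot
import cv2,numpy as np
for n in ["scene","side","wrist"]:
    s=bot.snapshot(n); cv2.imwrite(f"pics/{n}0.png",s["image"]); print(n,s["fovy"],s["cx"],s["cy"]);print(np.round(s["extrinsics"],4).tolist())
st=bot.read_state();print(st,bot.grip_depth)
E
```

```text
scene 48.7089460874526 255.46964783387423 188.3768377892603
[[-0.5219, 0.8529, 0.0136, 0.2747], [0.6762, 0.4234, -0.6028, -0.2743], [-0.5199, -0.3054, -0.7977, 1.9108], [0.0, 0.0, 0.0, 1.0]]
side 54.53039269484321 258.55586345751885 188.18631098252635
[[-0.2241, -0.9745, 0.0145, 0.1095], [-0.7748, 0.1691, -0.6092, 0.5351], [0.5912, -0.1478, -0.7929, 1.0397], [0.0, 0.0, 0.0, 1.0]]
wrist 62.02026468038466 251.5046856353871 191.91071095693835
[[0.4512, 0.8924, -0.0008, -0.6492], [0.8607, -0.4349, 0.2646, -0.032], [0.2358, -0.1201, -0.9643, 0.3902], [0.0, 0.0, 0.0, 1.0]]
{'time_s': 0.15, 'joint_positions': array([-1.08791482,  0.32166009, -0.07008845,  1.45135503,  0.02259089,
        1.3707967 , -0.05689553]), 'dq': array([-2.52638512e-05, -2.48424935e-03, -5.22888013e-04, -3.30305363e-03,
       -2.58529231e-04, -1.03928121e-03, -3.64748827e-04]), 'joint_efforts': array([-1.39838316e-04, -4.91795075e+01, -4.04738411e-01, -3.12882078e+01,
       -6.40750956e-02,  4.04490496e-02,  8.30761610e-05]), 'eef_pos': array([0.29350575, 0.57945932, 0.18842799]), 'eef_rot': array([[-5.80356807e-04, -8.92132886e-01,  4.51772706e-01],
       [-1.30974094e-03,  4.51773072e-01,  8.92131927e-01],
       [-9.99998974e-01, -7.39503732e-05, -1.43065255e-03]]), 'ft_force': array([-0.26960121, -0.005686  ,  0.30763078]), 'ft_torque': array([ 0.01187871,  0.01069938, -0.02308879]), 'grip_width': 1.0014688330207515} 0.0187
```

View pics/scene0.png

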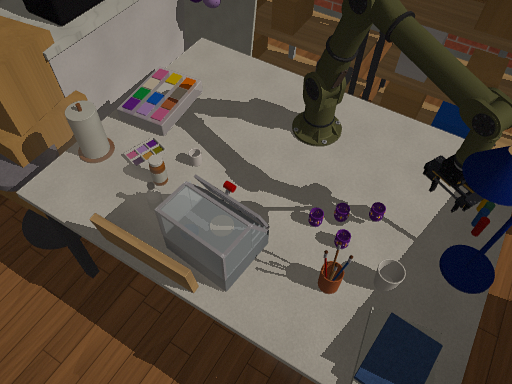

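View pics/side0.png

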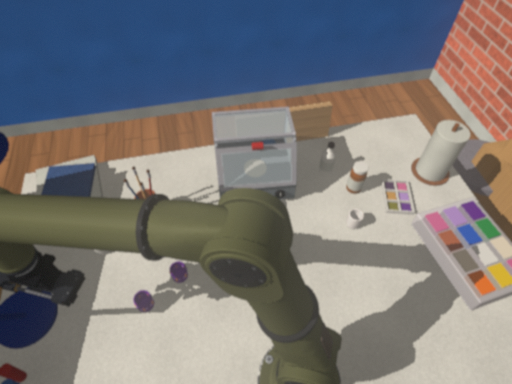

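View pics/wrist0.png

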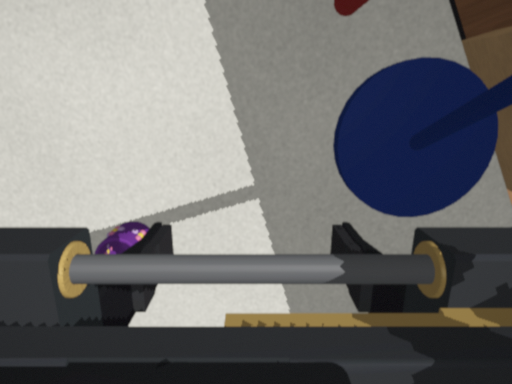

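Scene picture: there are four purple beakers, at about (316,217), (342,211), (377,211) and (343,239). The oven is at (212,232) and the red knob at (230,187). I'll measure each beaker's range from the base and enlarge the crops.

```bash
cat > h.py <<'E'
from workcell import bot
import cv2,numpy as np
def cam(n):
    s=bot.snapshot(n); f=s["image"].shape[0]/2/np.tan(np.radians(s["fovy"]/2))
    K=np.array([[f,0,s["cx"]],[0,f,s["cy"]],[0,0,1]]); return s["image"],K,s["extrinsics"]
def ray(K,E,uv):
    R=E[:3,:3];c=-R.T@E[:3,3]; d=R.T@np.linalg.solve(K,np.array([uv[0],uv[1],1.])); return c,d
def at_z(K,E,uv,z):
    c,d=ray(K,E,uv); return c+d*(z-c[2])/d[2]
def proj(K,E,p):
    p=np.atleast_2d(p); q=(E[:3,:3]@p.T).T+E[:3,3]; q=(K@q.T).T; return q[:,:2]/q[:,2:]
E
python3 - <<'E'
from h import *
im,K,E=cam("scene")
hsv=cv2.cvtColor(im,cv2.COLOR_BGR2HSV)
m=cv2.inRange(hsv,(125,80,30),(160,255,255)); 
n,l,s,c=cv2.connectedComponentsWithStats(m)
for i in range(1,n):
    if s[i,4]>20: p=at_z(K,E,c[i],0.031);print(s[i],c[i].round(1),p.round(3),np.hypot(*p[:2]).round(3))
m=cv2.inRange(hsv,(0,150,80),(8,255,255))|cv2.inRange(hsv,(174,150,80),(180,255,255))
n,l,s,c=cv2.connectedComponentsWithStats(m)
for i in range(1,n):
    if s[i,4]>20: print('red',s[i],c[i].round(1), at_z(K,E,c[i],0.26).round(3))
cv2.imwrite("pics/c1.png",cv2.resize(im[150:300,130:280],None,fx=4,fy=4,interpolation=cv2.INTER_CUBIC))
cv2.imwrite("pics/c2.png",cv2.resize(im[190:300,280:420],None,fx=5,fy=5,interpolation=cv2.INTER_CUBIC))
im,K,E=cam("side")
hsv=cv2.cvtColor(im,cv2.COLOR_BGR2HSV)
m=cv2.inRange(hsv,(0,150,80),(8,255,255))|cv2.inRange(hsv,(174,150,80),(180,255,255))
n,l,s,c=cv2.connectedComponentsWithStats(m)
for i in range(1,n):
    if s[i,4]>20: print('red',s[i],c[i].round(1), at_z(K,E,c[i],0.26).round(3))
cv2.imwrite("pics/c3.png",cv2.resize(im[90:220,190:340],None,fx=5,fy=4.5,interpolation=cv2.INTER_CUBIC))
E
```

```text
[190   0  12   3  22] [195.5   0.5] [-0.531 -1.06   0.031] 1.185
[203   0  16   7  34] [209.6   3.5] [-0.549 -0.972  0.031] 1.116
[122  97  19  13 138] [131.2 103.3] [ 0.345 -0.78   0.031] 0.853
[146 140  11   8  48] [151.3 143.3] [ 0.489 -0.541  0.031] 0.729
[334 203  16  19 211] [341.5 211.7] [0.381 0.291 0.031] 0.479
[369 202  17  19 221] [377.  211.1] [0.307 0.404 0.031] 0.508
[309 207  15  20 213] [315.8 216.2] [0.451 0.218 0.031] 0.5
[334 229  17  20 207] [342.4 237.5] [0.482 0.341 0.031] 0.591
red [314   0  18   9 100] [323.    3.4] [-0.524 -0.263  0.26 ]
red [333   4   8   9  51] [336.7   7.8] [-0.524 -0.19   0.26 ]
red [458  37  30  12 115] [472.6  42.9] [-0.588  0.439  0.26 ]
red [444  40  25  13 166] [456.  46.] [-0.526  0.383  0.26 ]
red [507  60   5   8  23] [509.3  63.7] [-0.522  0.61   0.26 ]
red [223 181  13  11  80] [229.7 185.7] [ 0.644 -0.03   0.26 ]
red [252 143  10   5  46] [256.9 145. ] [ 0.664 -0.031  0.26 ]
```

View pics/c1.png

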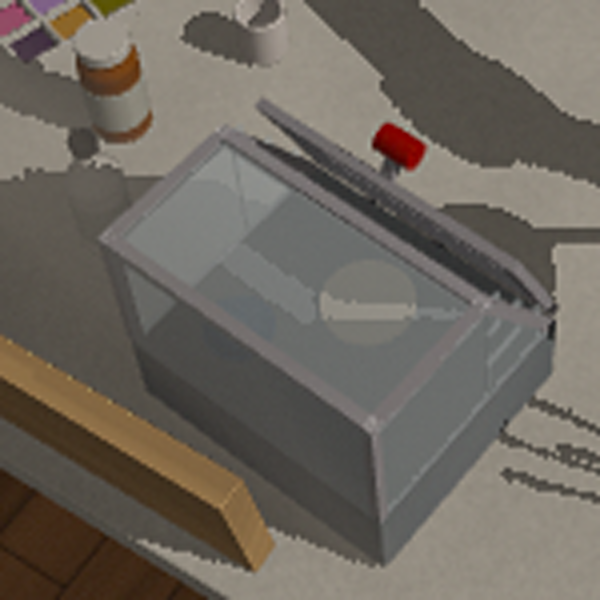

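View pics/c2.png

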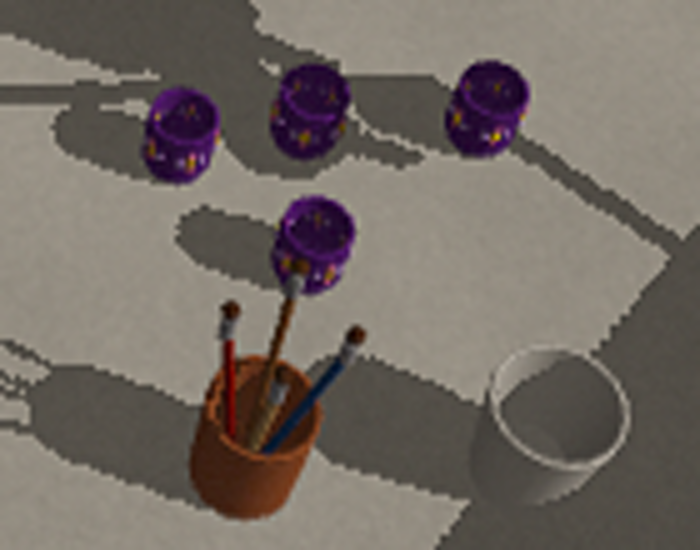

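View pics/c3.png

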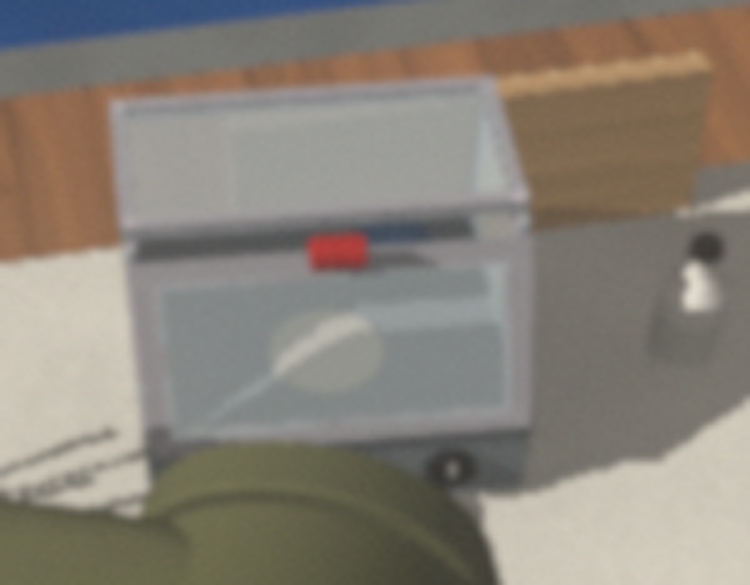

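The farthest beaker is (343,239), range 0.591 m against 0.48, 0.50 and 0.51 m for the others. The crop shows it upright, purple and flower-dotted, in front of the brush pot, so that is the target. Next I'll fit the oven pose from its corners in both cameras.

```bash
cat > fit.py <<'E'
from h import *
from scipy.optimize import least_squares
def knob_local(th):
    a=np.radians(58)+th  # door direction angle from oven +x, rising
    u=np.array([np.cos(a),0,np.sin(a)]); n=np.array([-np.sin(a),0,np.cos(a)])
    return 0.172*u+0.035*n+np.array([0,0,.1])
def T(p,ox,oy,yw):
    c,s=np.cos(yw),np.sin(yw); p=np.atleast_2d(p)
    return np.c_[ox+c*p[:,0]-s*p[:,1], oy+s*p[:,0]+c*p[:,1], p[:,2]]
E
python3 - <<'E'
from fit import *
_,K1,E1=cam("scene");_,K2,E2=cam("side")
P1=[((225,130),(.095,-.14,.252)),((103,238),(.24,-.14,.252)),((375,425),(.24,.14,.252)),((487,300),(.095,.14,.252)),((385,565),(.24,.14,0)),((147,390),(.24,-.14,0)),((368,303),(.088,0,.106))]
P2=[((112,103),(.24,.14,.252)),((492,78),(.24,-.14,.252)),((528,197),(.095,-.14,.252)),((128,238),(.095,.14,.252)),((327,352),(.088,0,.106))]
uv1=np.array([(130+a[0]/4,150+a[1]/4) for a,_ in P1]+[(229.7,185.7)])
uv2=np.array([(190+a[0]/5,90+a[1]/4.5) for a,_ in P2]+[(256.9,145.)])
L1=np.array([b for _,b in P1]);L2=np.array([b for _,b in P2])
def f(v):
    k=knob_local(v[3])
    return np.r_[(proj(K1,E1,T(np.vstack([L1,k]),*v[:3]))-uv1).ravel(),(proj(K2,E2,T(np.vstack([L2,k]),*v[:3]))-uv2).ravel()]
r=least_squares(f,[.66,-.03,0,.2],loss='soft_l1',x_scale=[.01,.01,.05,.05]);print(r.x,np.degrees(r.x[2]));print(f(r.x).reshape(-1,2).round(1).tolist())
v=r.x;print('knob',T(knob_local(v[3]),*v[:3]),'rest',T([.088,0,.106],*v[:3]),'knobopen',T(knob_local(1.867),*v[:3]))
np.save("oven.npy",v)
E
```

```text
[ 0.61169683 -0.0239704  -0.09507253  0.12999513] -5.447254741522726
[[-0.5, -3.4], [-1.5, -1.6], [-0.6, -0.0], [1.5, -2.3], [0.5, 0.4], [-0.2, -0.1], [-0.1, -2.5], [-0.7, -0.2], [-1.4, -0.5], [-0.6, -0.8], [-0.3, 0.5], [-2.3, -1.8], [-0.7, -0.8], [-0.0, 0.5]]
knob [[ 0.65115113 -0.02773277  0.27099182]] rest [[ 0.69929942 -0.03232419  0.106     ]] knobopen [[ 0.43729549 -0.00733949  0.11079747]]
```

The oven fit gives origin (0.612, -0.024), yaw -5.4° and door about 0.13 rad. The knob is at (0.651, -0.028, 0.271), which is consistent with its geometry. Now I'll check IK for the whole plan.

```bash
cat >> fit.py <<'E'
V=np.load("oven.npy")
def ori(az,pitch):
    """fingers pointing down, tilted by pitch towards azimuth az; jaws horizontal"""
    x=np.array([np.cos(az)*np.sin(pitch),np.sin(az)*np.sin(pitch),-np.cos(pitch)])
    z=np.array([-np.sin(az),np.cos(az),0]); return np.c_[x,np.cross(z,x),z]
def tcp(grasp,R): return np.asarray(grasp)+R[:,0]*bot.grip_depth
def knobw(th): return T(knob_local(th),*V[:3])[0]
E
python3 - <<'E'
from fit import *
d=np.radians
for p in (0,10,20,-10):
    R=ori(V[2],d(p)); print(p,[ (bot.solve_ik(tcp(knobw(t)+[0,0,dz],R),R) is not None)*1 for dz in (0,.1) for t in np.linspace(0,1.92,13)])
for p in (30,36,42):
    R=ori(V[2],d(p)); g=T([.088,0,.151],*V[:3])[0]
    print(p,[bot.solve_ik(tcp(g+R[:,0]*-b,R),R) is not None for b in (0,.05,.1,.15,.2)])
    for az in (-20,0,20,36,50):
        R=ori(d(az),d(p)); print(' pick',az,[bot.solve_ik(tcp([.482,.341,.045+h],R),R) is not None for h in (0,.1,.2)])
im,K,E=cam("scene")
print('pot',at_z(K,E,(280+245/5,190+500/5),0),'tub',at_z(K,E,(391,283),0), 'white',at_z(K,E,(195,158),.031))
E
```

```text
0 [1, 1, 1, 1, 1, 1, 1, 1, 1, 1, 1, 1, 1, 1, 1, 1, 1, 1, 1, 1, 1, 1, 1, 1, 1, 1]
10 [1, 1, 1, 1, 1, 1, 1, 1, 1, 1, 1, 1, 1, 1, 1, 1, 1, 1, 1, 1, 1, 1, 1, 1, 1, 1]
20 [1, 1, 1, 1, 1, 1, 1, 0, 0, 0, 0, 0, 0, 1, 1, 1, 1, 1, 1, 1, 0, 0, 0, 0, 0, 0]
-10 [1, 1, 1, 1, 1, 1, 1, 1, 1, 1, 1, 1, 1, 1, 1, 1, 1, 1, 1, 1, 1, 1, 1, 1, 1, 1]
30 [True, True, True, True, True]
 pick -20 [True, True, True]
 pick 0 [True, True, True]
 pick 20 [True, True, True]
 pick 36 [True, True, True]
 pick 50 [True, True, True]
36 [True, True, True, True, False]
 pick -20 [True, True, True]
 pick 0 [True, True, True]
 pick 20 [True, True, True]
 pick 36 [True, True, True]
 pick 50 [True, True, True]
42 [True, True, True, False, False]
 pick -20 [True, True, True]
 pick 0 [True, True, True]
 pick 20 [True, True, True]
 pick 36 [False, True, False]
 pick 50 [False, True, True]
pot [0.67576638 0.38453877 0.        ] tub [0.53972117 0.555377   0.        ] white [ 0.45772542 -0.33506975  0.031     ]
```

```bash
python3 - <<'E'
from fit import *
p=bot.read_state()["eef_pos"]; bot.move_l([p[0],p[1],.36],feed=.25)
R=ori(V[2],0); k=knobw(V[3]); bot.move_ptp(tcp(k+[0,0,.10],R),R)
im,K,E=cam("wrist"); print(bot.read_state()["time_s"],proj(K,E,k).round(1))
cv2.imwrite("pics/w1.png",im)
hsv=cv2.cvtColor(im,cv2.COLOR_BGR2HSV)
m=cv2.inRange(hsv,(0,150,60),(8,255,255))|cv2.inRange(hsv,(172,150,60),(180,255,255))
n,l,s,c=cv2.connectedComponentsWithStats(m)
for i in range(1,n):
    if s[i,4]>60: print('red',s[i],c[i].round(1), at_z(K,E,c[i],k[2]).round(3))
im,K,E=cam("scene");cv2.imwrite("pics/s1.png",im)
E
```

```text
3.7833 [[249.6 188.6]]
red [ 232  175   41   26 1045] [252.2 187.6] [ 0.65  -0.025  0.271]
```

View pics/w1.png

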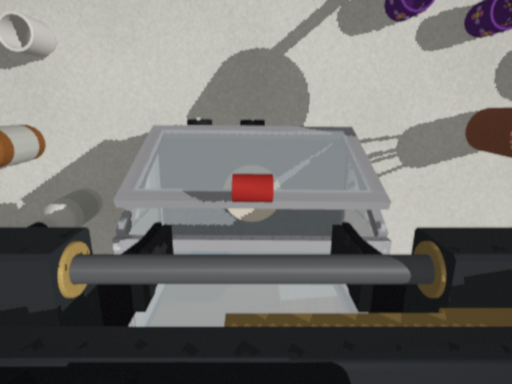

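The wrist view shows the knob at (252,188) against a predicted (250,189), so y is about 2–3 mm off. The frame edges are level, so the yaw is good. I'll shift y by 2.5 mm, pinch the knob and pull the door open.

```bash
python3 - <<'E'
from fit import *
V[1]+=.0025; np.save("oven.npy",V)
R=ori(V[2],0); k=knobw(V[3])
print(bot.move_l(tcp(k,R),feed=.08,guard=12))
bot.gripper_to(0.0,strength=30)
s=bot.read_state();print(s["grip_width"]*87,s["eef_pos"],s["ft_force"],s["time_s"])
for t in (V[3]+.1,V[3]+.2):
    bot.move_l(tcp(knobw(t),R),feed=.06)
    s=bot.read_state();print(t,s["ft_force"].round(1),s["grip_width"]*87)
im,K,E=cam("scene");cv2.imwrite("pics/s2.png",cv2.resize(im[150:300,130:280],None,fx=4,fy=4))
E
```

```text
False
0.4284047060659395 [ 0.65115326 -0.02520373  0.25230788] [-0.14069853 -0.57304272  0.3915746 ] 6.7583
0.22999512791404225 [-0.1 -0.3 -0.2] 0.34716602771051885
0.3299951279140423 [ 0.   0.1 -0.4] 0.6139333106924931
```

View pics/s2.png

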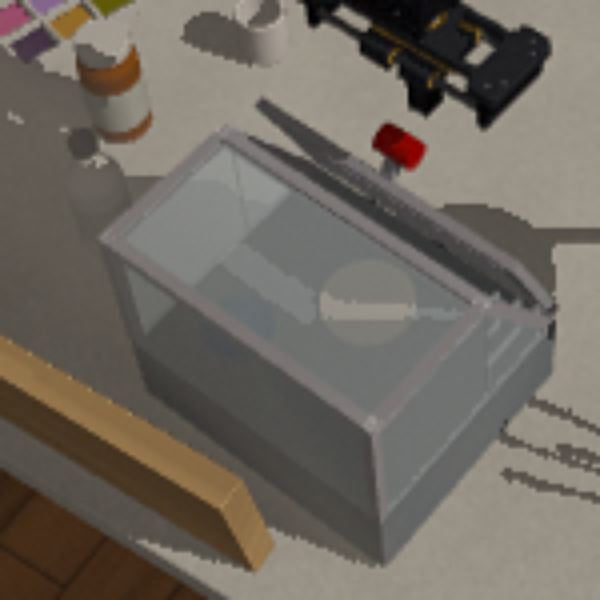

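The pinch missed: the fingers shut to 0 and the knob stayed at the same spot. I'll triangulate the knob again and check where the TCP projects.

```bash
python3 - <<'E'
from fit import *
s=bot.read_state();print(s["eef_pos"],s["time_s"],s["eef_rot"].round(3).tolist())
def red(n):
    im,K,E=cam(n);hsv=cv2.cvtColor(im,cv2.COLOR_BGR2HSV)
    m=cv2.inRange(hsv,(0,150,60),(8,255,255))|cv2.inRange(hsv,(172,150,60),(180,255,255))
    nn,l,st,c=cv2.connectedComponentsWithStats(m)
    print(n,'tcp',proj(K,E,s["eef_pos"]).round(1),'k',proj(K,E,knobw(V[3])).round(1),[(x.tolist(),cc.round(1).tolist()) for x,cc in zip(st[1:],c[1:]) if x[4]>30])
    return im,K,E
for n in ("scene","side","wrist"):
    im,K,E=red(n); cv2.imwrite(f"pics/{n}3.png",im)
E
```

```text
[ 0.6165454  -0.02183117  0.2569237 ] 7.6917 [[0.0, -0.996, 0.095], [0.0, 0.095, 0.996], [-1.0, -0.0, 0.0]]
scene tcp [[236.5 181.8]] k [[229.7 185.9]] [([376, 0, 12, 8, 68], [381.7, 3.2]), ([356, 5, 12, 7, 41], [361.3, 7.9]), ([374, 8, 11, 9, 68], [379.1, 11.9]), ([358, 12, 8, 8, 47], [361.5, 15.6]), ([372, 16, 11, 10, 67], [376.8, 20.5]), ([405, 21, 12, 6, 39], [410.4, 23.3]), ([389, 22, 9, 8, 51], [393.2, 25.7]), ([402, 26, 9, 9, 51], [405.9, 29.9]), ([448, 34, 9, 6, 32], [451.7, 36.3]), ([458, 37, 30, 12, 120], [472.8, 42.9]), ([444, 40, 25, 13, 166], [456.1, 46.0]), ([489, 47, 11, 6, 40], [494.0, 49.6]), ([223, 181, 13, 11, 88], [229.3, 186.0]), ([481, 217, 9, 7, 40], [484.9, 219.9]), ([325, 258, 4, 21, 31], [326.0, 268.1])]
side tcp [[257.4 156.4]] k [[256.1 145.6]] [([0, 365, 21, 15, 180], [9.2, 372.0])]
wrist tcp [[251.4 220.1]] k [[251.2 279.1]] []
```

View pics/wrist3.png

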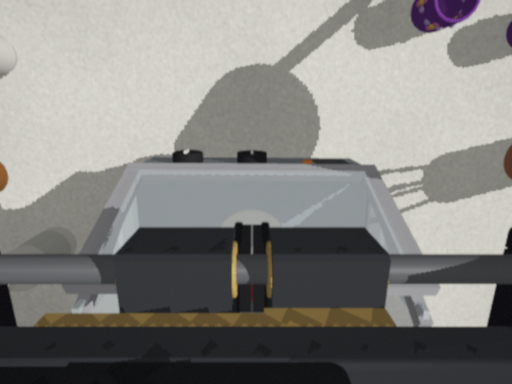

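View pics/scene3.png

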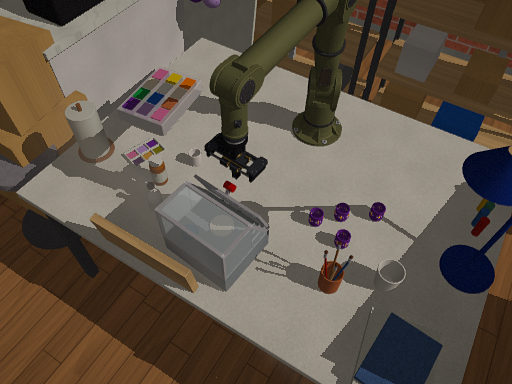

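```bash
python3 - <<'E'
from fit import *
s=bot.read_state()
_,K1,E1=cam("scene");_,K2,E2=cam("side");_,K3,E3=cam("wrist")
Tn=np.eye(4);Tn[:3,:3]=s["eef_rot"];Tn[:3,3]=s["eef_pos"]
C=E3@Tn # tool->cam
R=ori(V[2],0); k0=np.array([.65115113,-.02773277,.27099182]); T1=np.eye(4);T1[:3,:3]=R;T1[:3,3]=tcp(k0+[0,0,.10],R)
Ew=C@np.linalg.inv(T1)
print(proj(K3,Ew,k0))
R_=[(K1,E1,(229.5,186)),(K2,E2,(256.9,145)),(K3,Ew,(252.2,187.6))]
for sel in ([0,1],[0,2],[1,2],[0,1,2]):
    A=0;b=0
    for i in sel:
        c,d=ray(*R_[i]);d/=np.linalg.norm(d);P=np.eye(3)-np.outer(d,d);A=A+P;b=b+P@c
    p=np.linalg.solve(A,b);print(sel,p.round(4),[ (proj(a,e,p)[0]-u).round(1).tolist() for a,e,u in R_])
# wrist tip check
print('cam pos rel tool', np.linalg.inv(C)[:3,3])
E
```

```text
[[251.32852554 188.49797409]]
[0, 1] [ 0.6521 -0.0267  0.2716] [[-0.4, -0.2], [-0.4, 0.2], [0.4, 2.0]]
[0, 2] [ 0.6507 -0.0266  0.269 ] [[-0.1, -0.0], [-0.3, 1.0], [0.3, -0.2]]
[1, 2] [ 0.6492 -0.027   0.2754] [[-0.0, -1.6], [-0.1, -0.0], [-0.3, -0.1]]
[0, 1, 2] [ 0.6514 -0.0268  0.2713] [[-0.3, -0.3], [-0.3, 0.4], [0.2, 1.1]]
cam pos rel tool [-1.95962590e-01  7.29430034e-02 -7.80408866e-05]
```

```bash
python3 - <<'E'
import cv2
a=cv2.imread("pics/side3.png");cv2.imwrite("pics/side3c.png",cv2.resize(a[80:240,160:360],None,fx=4,fy=3.75))
E
```

```text
(no output)
```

View pics/side3c.png

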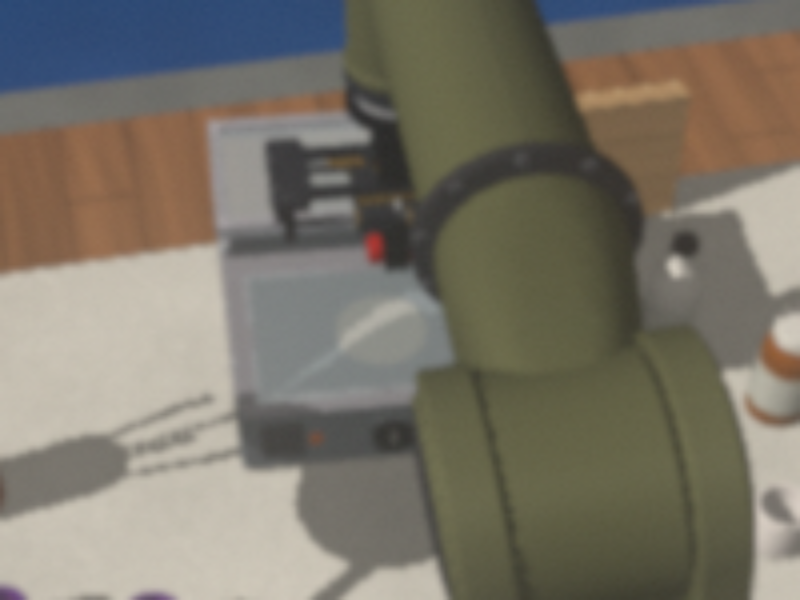

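The three rays agree on the knob at (0.651, -0.027, 0.271) to about 3 mm. To find out why the pinch missed, I'll reopen, straddle the knob again and look before closing.

```bash
python3 - <<'E'
from fit import *
bot.gripper_to(1.0)
R=ori(V[2],0); k=np.array([.6514,-.0268,.2713])
print(bot.move_l(tcp(k,R),feed=.1,guard=10)); s=bot.read_state();print(s["eef_pos"],s["grip_width"],s["time_s"])
o=[]
for n in ("scene","side","wrist"):
    im,K,E=cam(n); 
    p=proj(K,E,[k,s["eef_pos"]]);print(n,p.round(1))
    c=p[0].astype(int) if n!="wrist" else np.array([256,230]); w=50 if n!="wrist" else 130
    y0=max(0,c[1]-w);x0=max(0,c[0]-w); print(x0,y0)
    o.append(cv2.resize(im[y0:y0+2*w,x0:x0+2*w],(400,400),interpolation=cv2.INTER_CUBIC))
cv2.imwrite("pics/g1.png",np.hstack(o[:2])); cv2.imwrite("pics/g1w.png",o[2])
E
```

```text
False
[ 0.65112855 -0.02700595  0.25225001] 1.0037798899106978 10.0167
scene [[229.2 185.7]
 [229.4 189.1]]
179 135
side [[256.6 145.4]
 [256.6 149.5]]
206 95
wrist [[251.4 231.7]
 [251.1 220.1]]
126 100
```

View pics/g1.png

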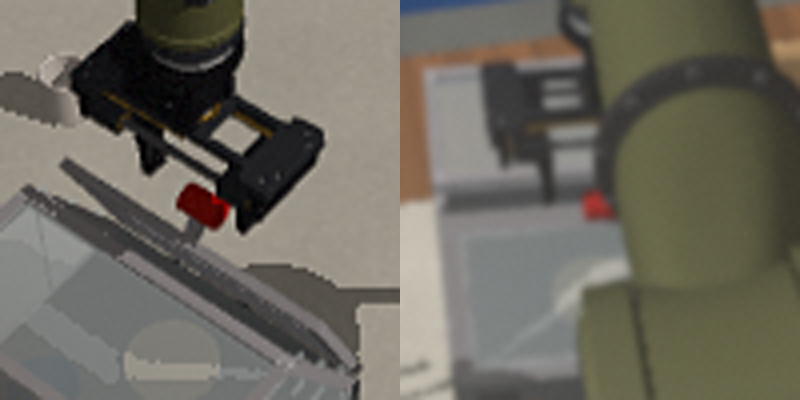

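View pics/g1w.png

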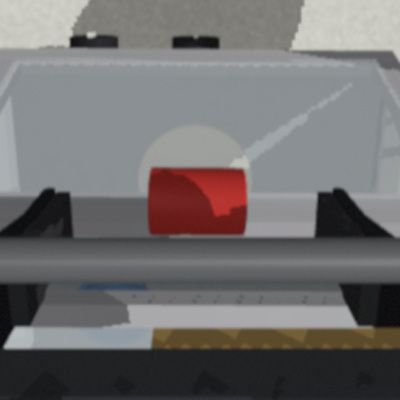

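The wrist view shows the finger-tip gap (161 px for 87 mm) at a depth of about 0.173 m, while the knob (64 px for 36 mm) lies at 0.18–0.19 m. The scene view agrees: the tips sit about 4 px, roughly 20 mm, above the nominal TCP. The fingers therefore end just above the knob and I need to go about 20 mm lower.

```bash
python3 - <<'E'
from fit import *
R=ori(V[2],0); k=np.array([.6514,-.0268,.2713])
print(bot.move_l(tcp(k-[0,0,.021],R),feed=.06,guard=8)); s=bot.read_state();print(s["eef_pos"],s["ft_force"].round(1))
im,K,E=cam("wrist")
a=cv2.resize(im[100:360,126:386],(400,400),interpolation=cv2.INTER_CUBIC)
im,K,E=cam("scene")
b=cv2.resize(im[135:235,179:279],(400,400),interpolation=cv2.INTER_CUBIC)
cv2.imwrite("pics/g2.png",np.hstack([a,b]))
E
```

```text
False
[ 0.65110591 -0.02672834  0.23107298] [-0.1 -0.3  0. ]
```

View pics/g2.png

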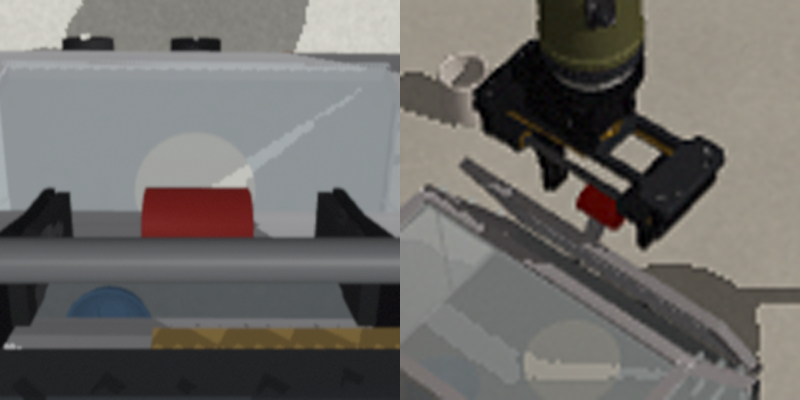

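The knob now lies between the fingers, about mid-pad in the scene crop. Closing.

```bash
python3 - <<'E'
from fit import *
bot.gripper_to(0.0,strength=25)
s=bot.read_state();print(s["grip_width"]*87,s["eef_pos"],s["ft_force"],s["time_s"])
im,K,E=cam("wrist");a=cv2.resize(im[100:360,126:386],(400,400))
im,K,E=cam("scene");b=cv2.resize(im[135:235,179:279],(400,400),interpolation=cv2.INTER_CUBIC)
cv2.imwrite("pics/g3.png",np.hstack([a,b]))
E
```

```text
35.863629016829016 [ 0.65151021 -0.02553005  0.23155967] [1.68065631 2.25111685 0.14607861] 11.6583
```

View pics/g3.png

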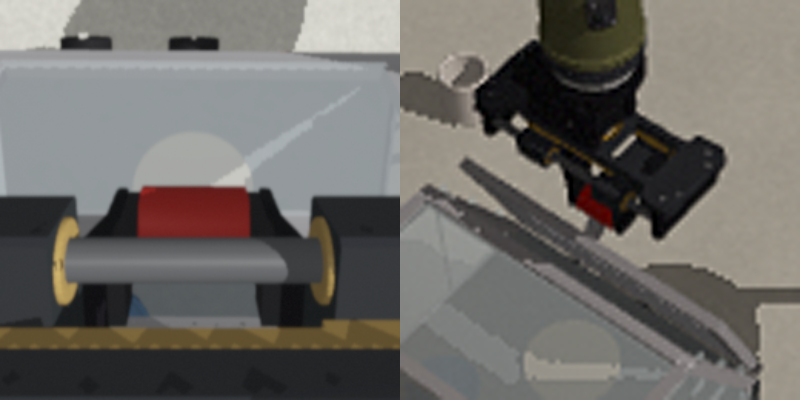

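Gripped: width 35.9 mm matches the 36 mm knob. Now pulling along the arc.

```bash
python3 - <<'E'
from fit import *
p0=bot.read_state()["eef_pos"]; th0=V[3]
for t in np.r_[np.linspace(th0,1.87,13)[1:],1.91]:
    st=bot.move_l(p0+knobw(t)-knobw(th0),feed=.12,guard=35)
    s=bot.read_state();print(round(t,2),st,s["eef_pos"].round(3),s["ft_force"].round(1),round(s["grip_width"]*87,1),s["time_s"])
    if st: break
im,K,E=cam("scene");cv2.imwrite("pics/s4.png",cv2.resize(im[110:300,130:320],(600,600),interpolation=cv2.INTER_CUBIC))
E
```

```text
0.27 False [ 0.626 -0.023  0.235] [-0.9  2.4 -1.8] 35.5 12.1167
0.42 False [ 0.601 -0.02   0.235] [-1.3  3.  -4.4] 35.9 12.475
0.56 False [ 0.576 -0.018  0.232] [ 0.4  3.4 -6.4] 35.4 12.8333
0.71 False [ 0.552 -0.016  0.225] [ 0.8  4.4 -5. ] 35.9 13.1917
0.85 False [ 0.529 -0.013  0.215] [ 0.5  5.2 -3.2] 36.1 13.55
1.0 False [ 0.508 -0.011  0.202] [-1.   6.6 -2.4] 36.0 13.9083
1.14 False [ 0.488 -0.009  0.185] [-1.9  7.1 -0.2] 35.4 14.2667
1.29 False [ 0.471 -0.007  0.166] [-2.5  7.4 -1.5] 35.7 14.625
1.43 False [ 0.458 -0.006  0.144] [-2.2  7.5 -2.2] 36.0 14.9833
1.58 False [ 0.448 -0.005  0.121] [-0.4  7.5 -3.1] 35.5 15.3417
1.72 False [ 0.441 -0.004  0.096] [-0.7  8.2 -3.8] 36.0 15.7
1.87 False [ 0.438 -0.004  0.071] [ 0.2  8.7 -4.1] 35.9 16.0583
1.91 False [ 0.437 -0.004  0.064] [-0.8  9.1 -2.8] 35.6 16.3083
```

View pics/s4.png

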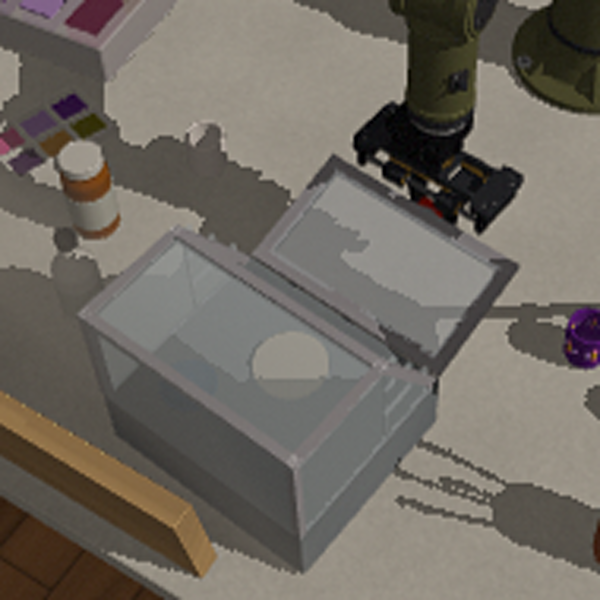

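The door is nearly level in the crop. I'll push a bit further to find the stop, release, and look down from above for the disc.

```bash
python3 - <<'E'
from fit import *
p=bot.read_state()["eef_pos"]
st=bot.move_l(p+[-.001,0,-.012],feed=.05,guard=10)
s=bot.read_state();print(st,s["eef_pos"].round(4),s["ft_force"].round(1))
bot.gripper_to(1.0)
s=bot.read_state();print(s["eef_pos"].round(4),s["ft_force"].round(1))
p=s["eef_pos"]; bot.move_l([p[0],p[1],.30],feed=.25)
R=ori(V[2],0); bot.move_ptp([.62,-.035,.40],R)
im,K,E=cam("wrist");cv2.imwrite("pics/w5.png",im);np.savez("w5.npz",im=im,K=K,E=E)
s=bot.read_state();print(s["time_s"])
for nm,q in dict(rest=[.088,0,.106],hl=[0,.135,.1],hr=[0,-.135,.1],ko=None,rf=[.095,-.14,.24],lf=[.095,.14,.24]).items():
    q=knob_local(1.867) if q is None else q
    print(nm,T(q,*V[:3]).round(4),proj(K,E,T(q,*V[:3])).round(1))
E
```

```text
True [ 0.4384 -0.0038  0.0619] [ 2.1 -0.7  0.4]
[ 0.4361 -0.0016  0.0604] [ 0.5 -0.3  1.4]
19.6583
rest [[ 0.6993 -0.0298  0.106 ]] [[259.4 203.3]]
hl [[0.6245 0.1129 0.1   ]] [[346.9 147.8]]
hr [[ 0.5989 -0.1559  0.1   ]] [[172.4 147.8]]
ko [[ 0.4373 -0.0048  0.1108]] [[260.7  20.9]]
rf [[ 0.693  -0.1699  0.24  ]] [[145.7 241.9]]
lf [[0.7196 0.1089 0.24  ]] [[378.5 241.9]]
```

View pics/w5.png

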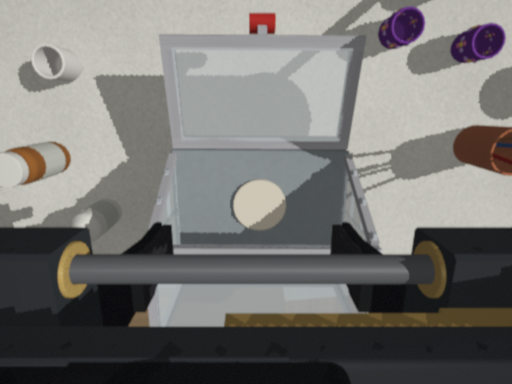

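The door is open. The wrist view shows the knob at (262,22), the disc centre at (259,205) and the hinge line at row 150, all within about 2 px of prediction. I'll measure the disc exactly, then look down on the target beaker.

```bash
python3 - <<'E'
from fit import *
z=np.load("w5.npz");im,K,E=z["im"],z["K"],z["E"]
hsv=cv2.cvtColor(im,cv2.COLOR_BGR2HSV);print(hsv[195,255],hsv[212,250],hsv[190,200])
m=cv2.inRange(hsv,(8,30,90),(30,255,255));m[:175]=0;m[236:]=0;m[:,:215]=0;m[:,300:]=0
cs,_=cv2.findContours(m,cv2.RETR_EXTERNAL,cv2.CHAIN_APPROX_NONE);c=max(cs,key=cv2.contourArea)
e=cv2.fitEllipse(c);print(e,at_z(K,E,e[0],.106).round(4))
m=cv2.inRange(hsv,(0,150,60),(8,255,255))|cv2.inRange(hsv,(172,150,60),(180,255,255));m[50:]=0
y,x=np.nonzero(m[:,200:320]);print('knob',x.mean()+200,y.mean(),at_z(K,E,(x.mean()+200,y.mean()),.111).round(4))
# move over beaker
R=ori(np.radians(10),0); bot.move_ptp([.47,.33,.36],R)
im,K,E=cam("wrist");cv2.imwrite("pics/w6.png",im);np.savez("w6.npz",im=im,K=K,E=E)
print(proj(K,E,[[.482,.341,.062],[.451,.218,.062],[.381,.291,.062]]).round(0),bot.read_state()["time_s"])
E
```

```text
[ 21  28 206] [ 20  30 206] [ 98  14 143]
((259.60565185546875, 204.57235717773438), (40.12477493286133, 45.11334228515625), 126.22477722167969) [ 0.7015 -0.0297  0.106 ]
knob 261.8490566037736 21.536388140161726 [ 0.4383 -0.0034  0.111 ]
[[258. 161.]
 [182. 127.]
 [237.  88.]] 21.1833
```

View pics/w6.png

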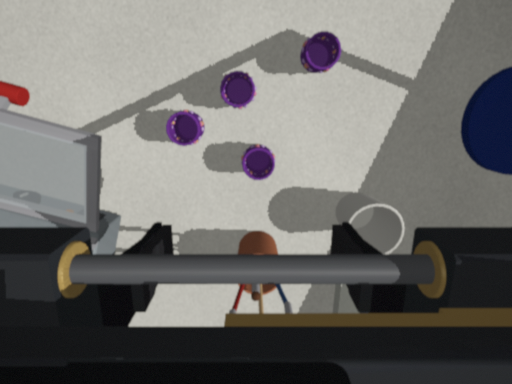

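Wrist view: the target beaker's rim is at about (258,162), with the look-alikes at (237,89), (185,127) and (321,51). Of the four it is the one nearest the pot and farthest from the base. Now the rim fit, then IK for the pick and place poses.

```bash
python3 - <<'E'
from fit import *
z=np.load("w6.npz");im,K,E=z["im"],z["K"],z["E"]
hsv=cv2.cvtColor(im,cv2.COLOR_BGR2HSV)
m=cv2.inRange(hsv,(125,60,20),(165,255,255));m=cv2.morphologyEx(m,cv2.MORPH_CLOSE,np.ones((5,5),np.uint8))
n,l,s,c=cv2.connectedComponentsWithStats(m)
for i in range(1,n):
    if s[i,4]>150:
        print(s[i],c[i].round(1),at_z(K,E,c[i],.035).round(4),at_z(K,E,c[i],.062).round(4))
cv2.imwrite("pics/c6.png",cv2.resize(im[130:195,220:300],None,fx=8,fy=8,interpolation=cv2.INTER_CUBIC))
V=np.load("oven.npy");d=np.radians
for GD in (.045,.05):
  for p in (30,33,36,40):
    R=ori(V[2],d(p)); g=np.array([.7015,-.0297,.151])
    f=lambda g,R:bot.solve_ik(np.array(g)+R[:,0]*GD,R) is not None
    print(GD,p,'place',[f(g-R[:,0]*b,R) for b in (0,.05,.1,.15)],[f(g+[0,0,b],R) for b in (.01,.03)],[(az,f([.48,.34,.045],R2),f([.48,.34,.2],R2)) for az in (0,20,35,50) for R2 in [ori(d(az),d(p))]])
E
```

```text
[ 301   32   40   40 1222] [320.7  51.9] [0.3067 0.4062 0.035 ] [0.3114 0.4015 0.062 ]
[221  72  35  36 974] [237.3  89.2] [0.3812 0.2906 0.035 ] [0.3821 0.2919 0.062 ]
[ 166  111   38   35 1013] [184.1 127.7] [0.454  0.2159 0.035 ] [0.4511 0.2211 0.062 ]
[242 146  33  34 888] [257.8 162.2] [0.4889 0.3424 0.035 ] [0.4842 0.341  0.062 ]
0.045 30 place [True, True, True, True] [True, True] [(0, True, True), (20, True, True), (35, True, True), (50, True, True)]
0.045 33 place [True, True, True, True] [True, True] [(0, True, True), (20, True, True), (35, True, True), (50, True, True)]
0.045 36 place [True, True, True, True] [True, True] [(0, True, True), (20, True, True), (35, True, True), (50, True, True)]
0.045 40 place [True, True, True, True] [True, True] [(0, True, True), (20, True, True), (35, True, True), (50, False, True)]
0.05 30 place [True, True, True, True] [True, True] [(0, True, True), (20, True, True), (35, True, True), (50, True, True)]
0.05 33 place [True, True, True, True] [True, True] [(0, True, True), (20, True, True), (35, True, True), (50, True, True)]
0.05 36 place [True, True, True, True] [True, True] [(0, True, True), (20, True, True), (35, True, True), (50, True, True)]
0.05 40 place [True, True, True, True] [True, True] [(0, True, True), (20, True, True), (35, True, True), (50, True, True)]
```

View pics/c6.png

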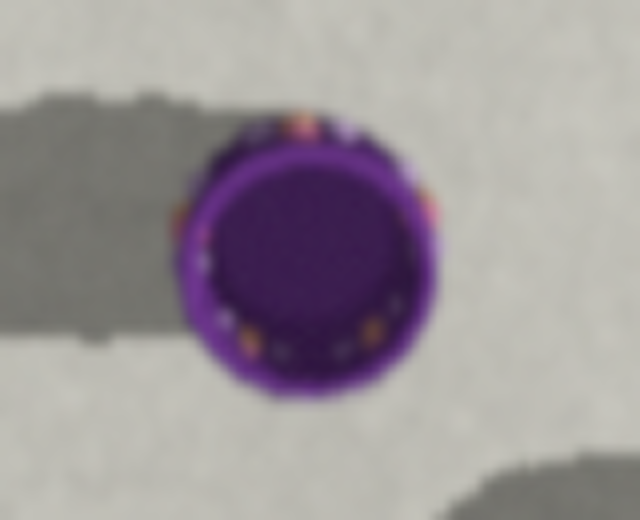

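```bash
cat >> fit.py <<'E'
GD=.050
def tc(g,R): return np.asarray(g)+R[:,0]*GD
E
python3 - <<'E'
from fit import *
z=np.load("w6.npz");K,E=z["K"],z["E"]
b=at_z(K,E,(258.9,163.5),.062);print(b.round(4))
g=np.array([b[0],b[1],.045]); np.save("beak.npy",b)
R=ori(np.radians(40),np.radians(36))
bot.move_ptp(tc(g-R[:,0]*.13,R),R)
print(bot.move_l(tc(g-R[:,0]*.03,R),feed=.15,guard=8),bot.read_state()["time_s"])
o=[]
im,K,E=cam("wrist");print(proj(K,E,[b]));cv2.imwrite("pics/w7.png",im)
im,K,E=cam("scene");cv2.imwrite("pics/s7.png",cv2.resize(im[160:280,270:430],(800,600),interpolation=cv2.INTER_CUBIC))
E
```

```text
[0.4859 0.343  0.062 ]
False 23.1417
[[249.62944122 255.24532123]]
```

View pics/w7.png

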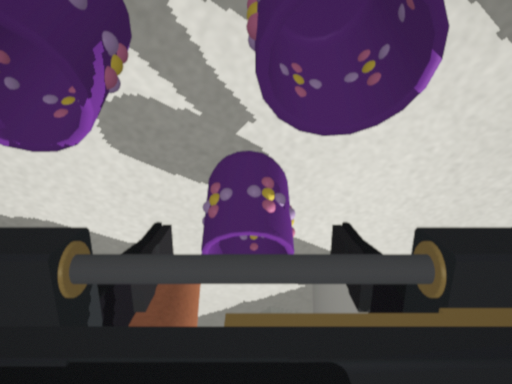

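View pics/s7.png

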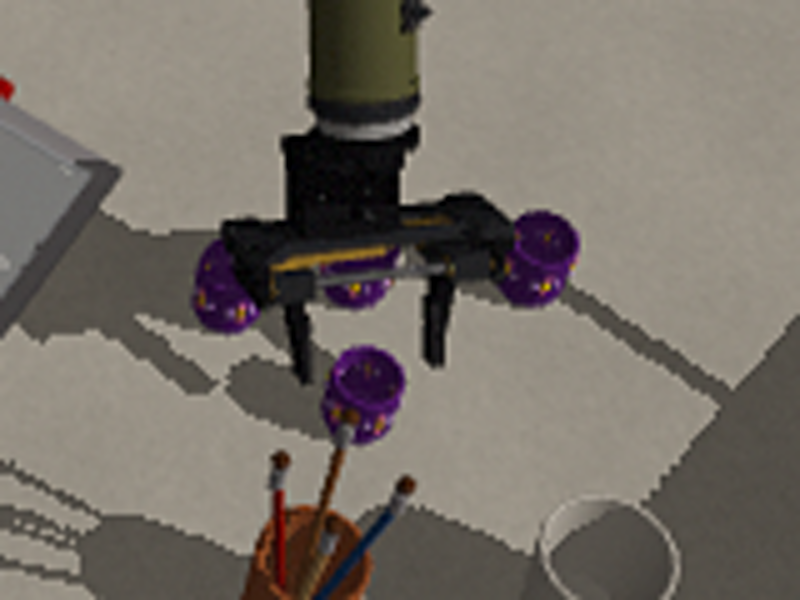

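The fingers straddle the target, laterally centred, and the body is clear of the look-alikes. I'll advance the last 30 mm and check.

```bash
python3 - <<'E'
from fit import *
b=np.load("beak.npy");g=np.array([b[0],b[1],.045]);R=ori(np.radians(40),np.radians(36))
print(bot.move_l(tc(g,R),feed=.08,guard=6),bot.read_state()["ft_force"].round(1))
im,K,E=cam("wrist");a=cv2.resize(im[100:360,126:386],(400,400))
im,K,E=cam("scene");c=cv2.resize(im[190:270,300:380],(400,400),interpolation=cv2.INTER_CUBIC)
cv2.imwrite("pics/g8.png",np.hstack([a,c]))
E
```

```text
False [-0.5  0.6 -0.1]
```

View pics/g8.png

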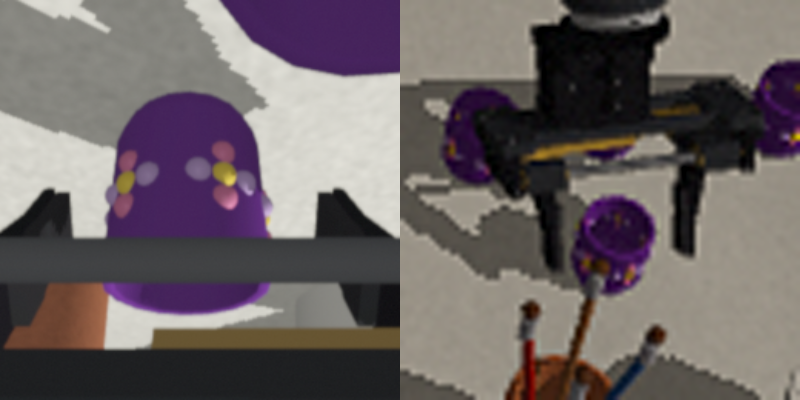

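```bash
python3 - <<'E'
from fit import *
s=bot.read_state();R=s["eef_rot"]
for n in ("scene","wrist"):
    _,K,E=cam(n)
    for o in (0,.015,.025,.035,.045): print(n,o,proj(K,E,[s["eef_pos"]-R[:,0]*o+R[:,2]*q for q in (-.0435,.0435)]).round(1).tolist(),(s["eef_pos"]-R[:,0]*o).round(3))
E
```

```text
scene 0 [[331.9, 250.7], [355.2, 247.7]] [0.509 0.362 0.005]
scene 0.015 [[331.8, 246.9], [355.2, 243.9]] [0.502 0.356 0.017]
scene 0.025 [[331.7, 244.4], [355.2, 241.4]] [0.497 0.353 0.026]
scene 0.035 [[331.7, 241.8], [355.1, 238.9]] [0.493 0.349 0.034]
scene 0.045 [[331.6, 239.3], [355.1, 236.3]] [0.488 0.345 0.042]
wrist 0 [[184.1, 219.0], [317.4, 219.1]] [0.509 0.362 0.005]
wrist 0.015 [[179.0, 227.6], [322.3, 227.6]] [0.502 0.356 0.017]
wrist 0.025 [[175.3, 234.1], [326.0, 234.1]] [0.497 0.353 0.026]
wrist 0.035 [[171.0, 241.2], [330.1, 241.3]] [0.493 0.349 0.034]
wrist 0.045 [[166.4, 249.3], [334.7, 249.3]] [0.488 0.345 0.042]
```

The tips lie 25–35 mm behind the nominal TCP, so 15–25 mm past my grasp point. The pads span the beaker axis. Closing gently and lifting.

```bash
python3 - <<'E'
from fit import *
bot.gripper_to(0.0,strength=15)
s=bot.read_state();print(s["grip_width"]*87,s["ft_force"].round(1),s["eef_pos"])
p=s["eef_pos"]
bot.move_l(p+[0,0,.06],feed=.08)
s=bot.read_state();print(s["grip_width"]*87,s["ft_force"].round(1),s["time_s"])
im,K,E=cam("wrist");a=cv2.resize(im[100:360,126:386],(400,400))
im,K,E=cam("scene");c=cv2.resize(im[180:260,300:380],(400,400),interpolation=cv2.INTER_CUBIC)
cv2.imwrite("pics/g9.png",np.hstack([a,c]))
E
```

```text
50.47459292652529 [ 1.  -0.2 -0. ] [0.50875056 0.36187937 0.00472048]
50.44253967910414 [ 0.9  0.5 -1.8] 25.575
```

View pics/g9.png

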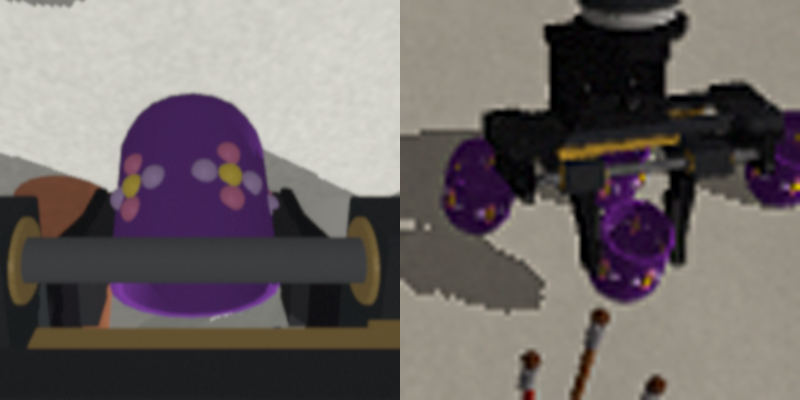

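The beaker is held at 50.4 mm (near the 52 mm diameter), carries about 1.8 N and sits upright in the fingers. Now lifting and transferring to the pose in front of the oven.

```bash
cat >> fit.py <<'E'
REST=np.array([.7015,-.0297,.106])
Rp=ori(V[2],np.radians(36)); H=np.array([np.cos(V[2]),np.sin(V[2]),0])
PL=np.array([REST[0],REST[1],.0047+.106])+.0297*H   # TCP when beaker stands on disc
E
python3 - <<'E'
from fit import *
bot.gripper_to(0.0,strength=22)
R0=ori(np.radians(40),np.radians(36)); p=bot.read_state()["eef_pos"]
up=np.array([p[0],p[1],.25]); pre=PL+[0,0,.01]-Rp[:,0]*.16
print(bot.solve_ik(up,R0) is not None,bot.solve_ik(pre,Rp) is not None,pre)
bot.move_l(up,feed=.2)
bot.move_ptp(pre,Rp)
s=bot.read_state();print(s["grip_width"]*87,s["ft_force"].round(1),s["time_s"],s["eef_pos"])
im,K,E=cam("wrist");a=cv2.resize(im[100:360,126:386],(400,400))
im,K,E=cam("scene");c=cv2.resize(im[130:270,150:290],(400,400),interpolation=cv2.INTER_CUBIC)
cv2.imwrite("pics/g10.png",np.hstack([a,c]))
E
```

```text
True True [ 0.63744494 -0.02359171  0.25014272]
50.46360114392944 [ 0.9  0.8 -1.8] 28.3917 [ 0.63749537 -0.02179298  0.25016378]
```

View pics/g10.png

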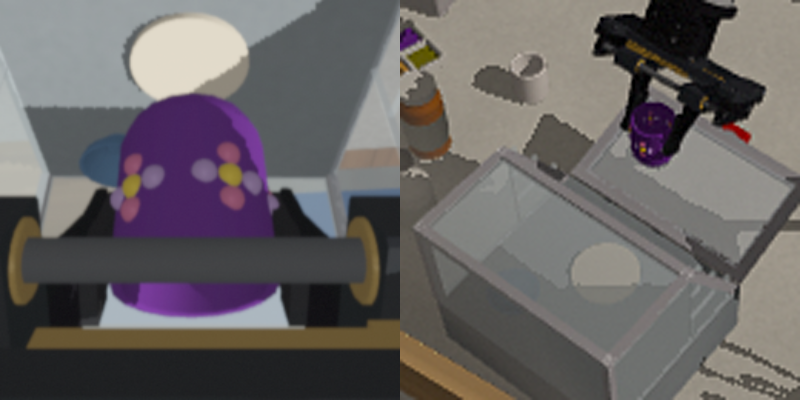

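The beaker is upright above the open door. The disc centre is at crop column 189 and the beaker at 191, so it is laterally aligned. Inserting along the tool axis.

```bash
python3 - <<'E'
from fit import *
print(bot.move_l(PL+[0,0,.01],feed=.08,guard=6)); s=bot.read_state();print(s["ft_force"].round(1),s["eef_pos"],s["time_s"])
im,K,E=cam("wrist");a=cv2.resize(im[100:360,126:386],(400,400));print(proj(K,E,REST))
im,K,E=cam("side");b=cv2.resize(im[90:220,190:340],(400,400),interpolation=cv2.INTER_CUBIC)
im,K,E=cam("scene");c=cv2.resize(im[150:270,150:270],(400,400),interpolation=cv2.INTER_CUBIC);print(proj(K,E,REST))
cv2.imwrite("pics/g11.png",np.hstack([a,c]))
E
```

```text
False
[-0.2  0.3 -2. ] [ 0.73121037 -0.03248929  0.12126847] 30.6417
[[251.27000311 171.17203635]]
[[222.21188761 224.02167998]]
```

View pics/g11.png

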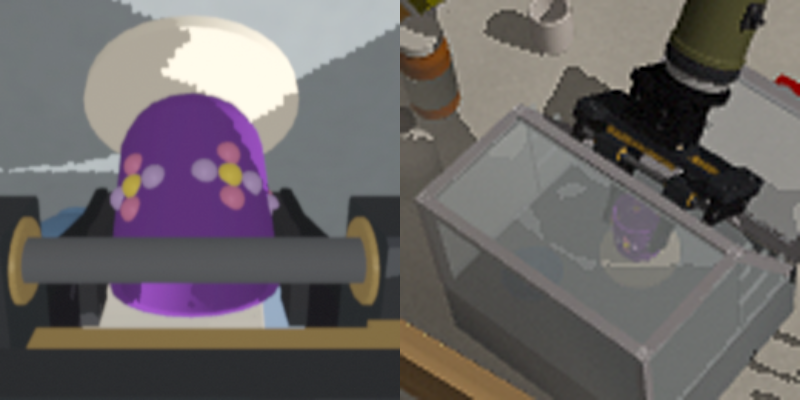

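```bash
python3 - <<'E'
from fit import *
s0=bot.read_state()
st=bot.move_l(PL+[0,0,-.003],feed=.02,guard=2.0); s=bot.read_state();print(st,s["ft_force"].round(2),s["eef_pos"].round(4),PL.round(4),s["time_s"])
im,K,E=cam("wrist");a=cv2.resize(im[100:360,126:386],(400,400))
# predicted circles: disc edge & foot
t=np.linspace(0,2*np.pi,40);bx=s["eef_pos"]-.0297*H
for c,r,z,col in ((REST,.042,.106,(0,255,0)),(bx,.022,.106,(0,0,255))):
    q=proj(K,E,np.c_[c[0]+r*np.cos(t),c[1]+r*np.sin(t),t*0+z]); q=((q-[126,100])*400/260).astype(int)
    cv2.polylines(a,[q.reshape(-1,1,2)],True,col,1)
im,K,E=cam("scene");c=cv2.resize(im[150:270,150:270],(400,400),interpolation=cv2.INTER_CUBIC)
cv2.imwrite("pics/g12.png",np.hstack([a,c]))
E
```

```text
True [-0.38 -0.45  3.71] [ 0.7311 -0.0327  0.1106] [ 0.7311 -0.0325  0.1107] 31.3083
```

View pics/g12.png

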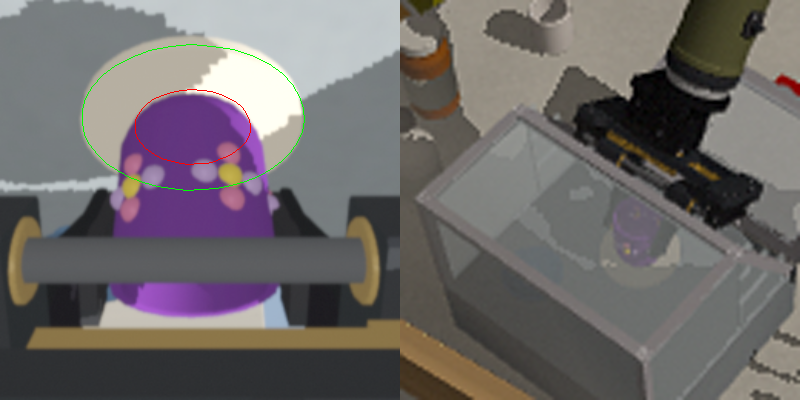

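Touchdown came at the predicted height (z 0.1106). The overlay shows the foot at most about 5 mm behind the disc's middle, well inside 18 mm. Releasing and backing out along the tool axis.

```bash
python3 - <<'E'
from fit import *
bot.gripper_to(1.0); bot.hold(.3)
s=bot.read_state();print(s["grip_width"],s["ft_force"].round(2))
p=s["eef_pos"]
print(bot.move_l(p-Rp[:,0]*.17,feed=.12,guard=8),bot.read_state()["time_s"])
R=ori(V[2],0); bot.move_ptp([.56,-.02,.37],R)
im,K,E=cam("wrist");cv2.imwrite("pics/w13.png",im);print(proj(K,E,[REST,REST+[0,0,.062],[.4383,-.0034,.111]]).round(1),bot.read_state()["time_s"])
hsv=cv2.cvtColor(im,cv2.COLOR_BGR2HSV);m=cv2.inRange(hsv,(0,150,60),(8,255,255))|cv2.inRange(hsv,(172,150,60),(180,255,255));m[110:]=0
y,x=np.nonzero(m[:,200:320]);
if len(x): print('knob',x.mean()+200,y.mean(),at_z(K,E,(x.mean()+200,y.mean()),.111).round(4))
im,K,E=cam("scene");cv2.imwrite("pics/s13.png",cv2.resize(im[120:270,150:300],(600,600),interpolation=cv2.INTER_CUBIC))
E
```

```text
1.0002396612375162 [-0.4  -0.61  0.84]
False 34.1667
[[253.5 246.9]
 [253.8 266.3]
 [254.9  65.6]] 35.1667
knob 254.93093922651934 65.9696132596685 [ 0.4388 -0.0034  0.111 ]
```

View pics/w13.png

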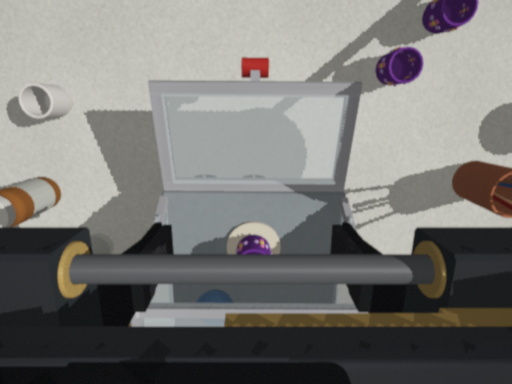

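View pics/s13.png

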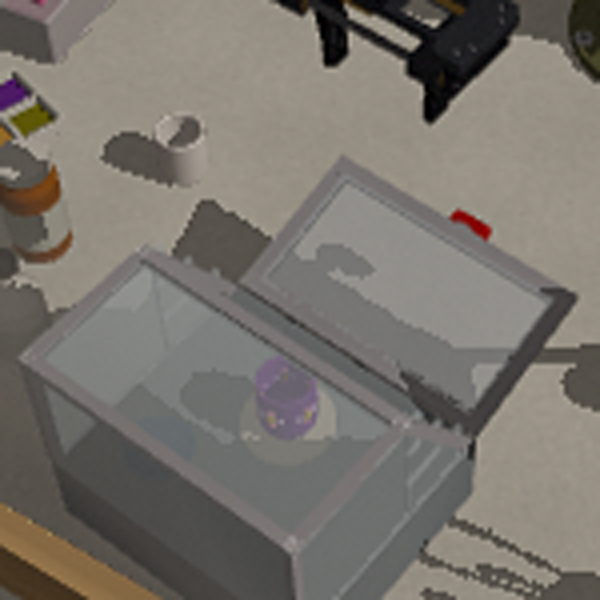

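The beaker stands upright on the disc, the door is still open, and the knob is at (0.4388, -0.0034). I'll check the beaker's position from its rim in the scene view, then regrip the knob.

```bash
python3 - <<'E'
from fit import *
im,K,E=cam("scene"); p=at_z(K,E,(221.6,213.8),.168); print('rim',p.round(4),(p-REST)[:2].round(4))
R=ori(V[2],0); k=np.array([.4385,-.0034,.111])
bot.move_ptp(k+[0,0,-.040+.11],R)
print(bot.move_l(k+[0,0,-.040],feed=.1,guard=8))
bot.gripper_to(0.0,strength=25)
s=bot.read_state();print(s["grip_width"]*87,s["ft_force"].round(1),s["eef_pos"].round(4),s["time_s"])
E
```

```text
rim [ 0.7    -0.0296  0.168 ] [-0.0015  0.0001]
False
35.935769559841724 [ 0.2 -1.5 -0.5] [ 0.4384 -0.0039  0.071 ] 38.3083
```

```bash
python3 - <<'E'
from fit import *
p0=bot.read_state()["eef_pos"]; th0=1.867; yw=-.1015
kw=lambda t:T(knob_local(t),0,0,yw)[0]
for t in np.r_[np.linspace(th0,.06,14)[1:],0.0,-.03]:
    st=bot.move_l(p0+kw(t)-kw(th0),feed=.12 if t>.1 else .05,guard=25)
    s=bot.read_state();print(round(t,2),st,s["eef_pos"].round(3),s["ft_force"].round(1),round(s["grip_width"]*87,1),s["time_s"])
    if st: break
im,K,E=cam("scene");cv2.imwrite("pics/s14.png",cv2.resize(im[120:270,150:300],(600,600),interpolation=cv2.INTER_CUBIC))
E
```

```text
1.73 False [ 0.442 -0.004  0.095] [-1.2 -1.2  1.2] 35.7 38.6583
1.59 False [ 0.448 -0.005  0.119] [-2.1 -1.   1.3] 35.7 39.0083
1.45 False [ 0.458 -0.006  0.141] [-2.6 -0.7  0.6] 35.5 39.3583
1.31 False [ 0.47  -0.007  0.162] [-2.  -1.5  1.3] 35.4 39.7083
1.17 False [ 0.486 -0.009  0.181] [-2.  -0.5  0.8] 35.9 40.0583
1.03 False [ 0.504 -0.011  0.197] [ 0.8 -0.1  1. ] 36.0 40.4083
0.89 False [ 0.524 -0.013  0.211] [ 0.9 -1.2 -1.1] 35.7 40.7583
0.76 False [ 0.546 -0.015  0.222] [ 1.6  0.2 -0.6] 35.8 41.1083
0.62 False [ 0.569 -0.017  0.23 ] [ 0.5 -1.  -1.4] 35.9 41.4583
0.48 False [ 0.592 -0.02   0.235] [ 2.4 -0.7  1.1] 35.9 41.8083
0.34 False [ 0.617 -0.022  0.236] [ 1.9 -0.8  2.4] 35.7 42.1583
0.2 False [ 0.642 -0.025  0.235] [ 2.9 -0.3  4.5] 35.5 42.5083
0.06 False [ 0.665 -0.027  0.23 ] [ 1.7 -0.6  6.2] 35.8 43.15
0.0 False [ 0.675 -0.028  0.226] [ 2.7 -0.8  6.8] 35.5 43.5083
-0.03 False [ 0.68  -0.028  0.225] [ 2.7 -1.   6.4] 35.8 43.7667
```

View pics/s14.png

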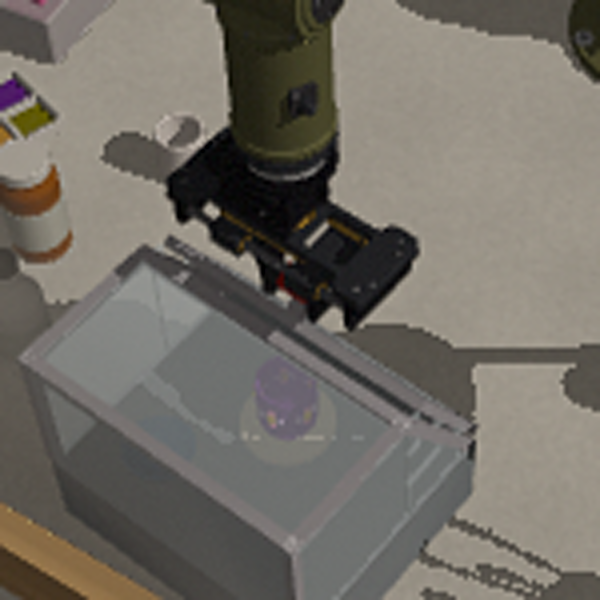

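No stop felt yet and a gap still shows at the door's top edge. I'll keep pushing along the arc under guard.

```bash
python3 - <<'E'
from fit import *
p0=bot.read_state()["eef_pos"]; yw=-.1015
kw=lambda t:T(knob_local(t),0,0,yw)[0]
for t in (-.03,-.06,-.09,-.12,-.15):
    st=bot.move_l(p0+kw(t)-kw(0),feed=.04,guard=14)
    s=bot.read_state();f=s["ft_force"];print(round(t,2),st,s["eef_pos"].round(4),f.round(1),round(s["grip_width"]*87,1),s["time_s"])
    if st or np.linalg.norm(f)>20: break
im,K,E=cam("scene");cv2.imwrite("pics/s15.png",cv2.resize(im[120:270,150:300],(600,600),interpolation=cv2.INTER_CUBIC))
E
```

```text
-0.03 False [ 0.6849 -0.0289  0.2227] [-0.6 -0.9  4. ] 35.5 44.125
-0.06 True [ 0.6862 -0.0291  0.2221] [-2.  -0.7  3.9] 36.0 44.3333
```

View pics/s15.png

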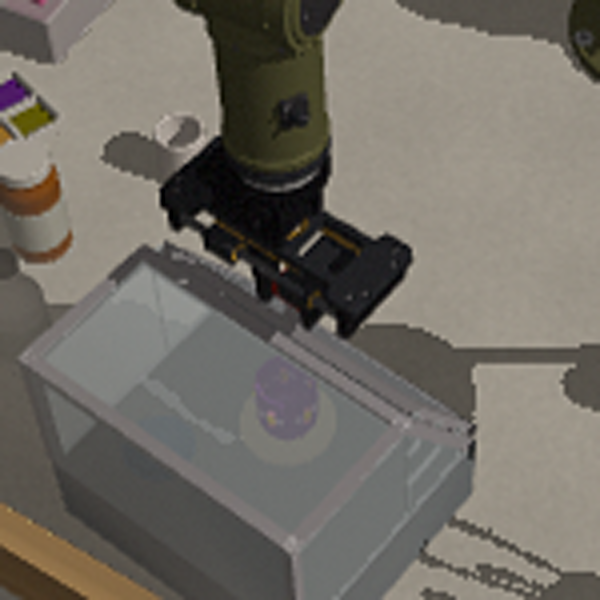

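The guard tripped at the stop. I'll release, rise and measure the door angle from the knob.

```bash
python3 - <<'E'
from fit import *
bot.gripper_to(1.0); p=bot.read_state()["eef_pos"]
bot.move_l([p[0],p[1],p[2]+.13],feed=.2)
def red(n,roi):
    im,K,E=cam(n);hsv=cv2.cvtColor(im,cv2.COLOR_BGR2HSV)
    m=cv2.inRange(hsv,(0,150,60),(8,255,255))|cv2.inRange(hsv,(172,150,60),(180,255,255));q=np.zeros_like(m);x0,y0,x1,y1=roi;q[y0:y1,x0:x1]=m[y0:y1,x0:x1]
    y,x=np.nonzero(q);print(n,len(x),x.mean(),y.mean() if len(x) else 0);return im,K,E,(x.mean(),y.mean())
im,K,E,u=red("wrist",(200,120,320,250));cv2.imwrite("pics/w16.png",im)
im,K1,E1,u1=red("scene",(205,170,250,210));cv2.imwrite("pics/s16.png",cv2.resize(im[150:270,150:270],(600,600),interpolation=cv2.INTER_CUBIC))
for t in (-.03,0,.05,.1,.13): print(t,proj(K,E,knobw(t)).round(1),proj(K1,E1,knobw(t)).round(1))
print(bot.read_state()["time_s"])
E
```

```text
wrist 1038 251.98073217726397 176.59922928709057
scene 92 224.32608695652175 192.3695652173913
-0.03 [[252.5 178.6]] [[224.5 192.8]]
0 [[252.5 173.7]] [[225.4 191.4]]
0.05 [[252.5 165.2]] [[227.  189.2]]
0.1 [[252.5 156.2]] [[228.7 187.1]]
0.13 [[252.6 150.5]] [[229.7 185.9]]
46.3583
```

View pics/w16.png

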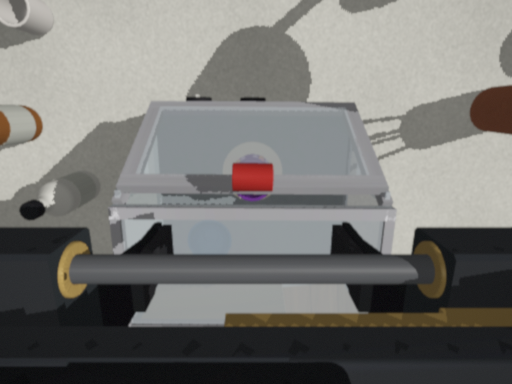

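View pics/s16.png

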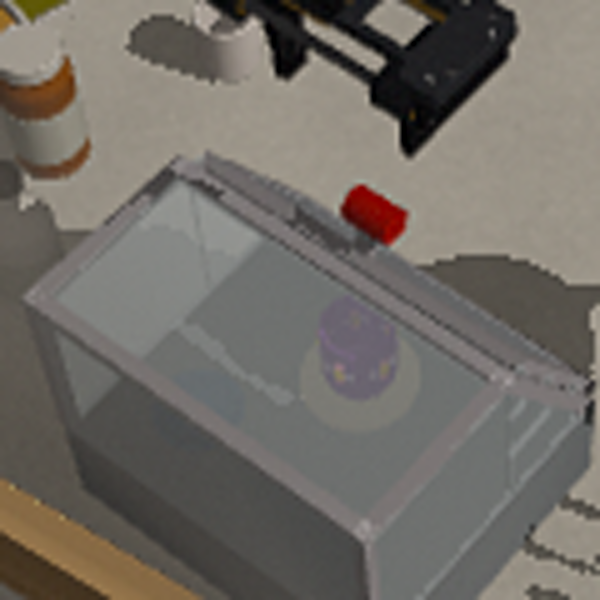

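The knob reads (252,176.6) in the wrist view and (224.3,192.4) in the scene view, which gives about -0.02 to 0 rad: shut. I have the time, so I'll confirm with one guarded push on the knob's front using closed fingers.

```bash
python3 - <<'E'
from fit import *
R=ori(V[2],0); p=bot.read_state()["eef_pos"]; k=knobw(0)
bot.gripper_to(0.0,strength=20)
a=k-.060*H; bot.move_l([a[0],a[1],p[2]],feed=.25); bot.move_l([a[0],a[1],k[2]-.035],feed=.2)
print(bot.move_l(np.array([a[0],a[1],k[2]-.035])+.05*H,feed=.05,guard=12)); s=bot.read_state();print(s["ft_force"].round(1),(s["eef_pos"]-k).round(4))
bot.hold(.1)
bot.move_l(s["eef_pos"]-.05*H,feed=.2); q=bot.read_state()["eef_pos"]; bot.move_l([q[0],q[1],.40],feed=.25)
im,K1,E1=cam("scene");hsv=cv2.cvtColor(im,cv2.COLOR_BGR2HSV);m=cv2.inRange(hsv,(0,150,60),(8,255,255))|cv2.inRange(hsv,(172,150,60),(180,255,255))
y,x=np.nonzero(m[170:210,205:250]);print('scene knob',x.mean()+205,y.mean()+170)
cv2.imwrite("pics/s17.png",cv2.resize(im[130:330,130:390],(780,600),interpolation=cv2.INTER_CUBIC))
im,K,E=cam("wrist");cv2.imwrite("pics/w17.png",im);print(bot.read_state()["time_s"],bot.read_state()["ft_force"].round(1))
E
```

```text
True
[-2.1  0.3  1.2] [-0.021   0.002  -0.0362]
scene knob 224.2826086956522 192.33695652173913
51.2917 [ 0.3  0.4 -0. ]
```

View pics/s17.png

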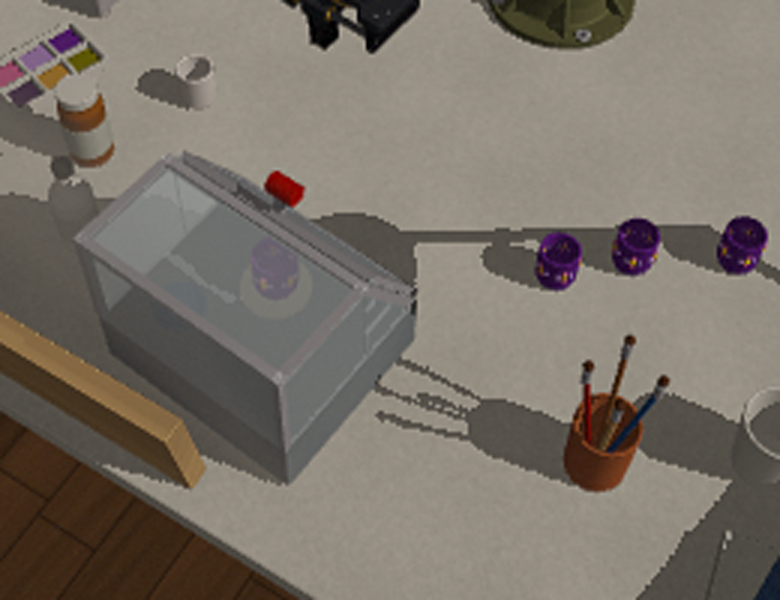

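The push met a firm stop and the knob did not move (224.3,192.3 both times), so the door is at its stop. The beaker stands upright on the disc, the other things look undisturbed, and the arm is clear. Handing in.

```bash
python3 -c "
from workcell import bot
bot.close_job();print(bot.read_state()['time_s'])"
```

```text
the job is handed in; nothing more can be done
the job is handed in; nothing more can be done
```

I opened the oven door to its stop, stood the purple beaker upright on the middle of the disc, pushed the door shut and handed the job in. The clock read 51.3 s at my last check, against the 72 s limit. `bot.close_job()` gives no verdict, so everything below comes from my own checks.

- **Which beaker:** four looked alike. I took the one at (343,239) in the scene picture, 0.59 m from the base; the other three are 0.48 to 0.51 m away.
- **Placing:** its rim in the scene view put it about 2 mm from the disc's middle. The wrist overlay before release suggested at most about 5 mm toward the back. Both are inside the 18 mm allowed.
- **Door shut:** the knob position read about -0.02 to 0 rad on my oven fit. A second guarded push of about 12 N met a stop, and the knob did not move.
- **Other things:** the white beaker and the rest of the table looked undisturbed in the last picture, though I did not measure them individually. The arm ended clear and touching nothing.

**Failed or disagreed:**
- **First grip missed:** the first grip on the knob closed on nothing. The real finger tips sit about 25 to 35 mm behind the stated TCP, so I measured that offset and used it from then on.
- **Oven yaw:** my first fit of the oven's yaw was about 0.4° off, which gave up to 9 N of sideways force while opening. I corrected it before shutting the door.

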